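# Lift the condiment carrier off the hob plate that was left on

## Task

Two condiment carriers have been parked on the hob and one plate was left switched on: its knob is turned away from off and its lamp glows orange. Lift the carrier on that plate by its handle bar, gripping the bar from above, to about 10 cm straight above the plate, keeping it level with both jars standing in it, and hold it still there for at least three seconds; the program finishes while the gripper is still holding it up, so that I can switch the plate off. Leave the knobs, the other carrier and the things on the worktop alone.

Things in the scene. Friction and masses are not known exactly. Their poses are not given: they have to be found in the camera images.
- hob: cream two-plate electric hob, fixed for the whole run, 320 mm (its x) by 500 mm (its y), body top 70 mm and plate tops 78 mm above the worktop. Origin: centre of its underside at worktop height; x points away from the robot towards the edge with the controls, y to the left seen from the robot
- plate_left (a point): centre of the top of the left plate (seen from the robot, +y side), a dark disc 180 mm across
- plate_right (a point): centre of the top of the right plate (-y side), a dark disc 180 mm across
- knob_1 (a joint): hob knob, black, 44 mm across, 25 mm high; a white stripe on its rib shows where it points. Value in rad: 0 = off, stripe at the red mark on the hob's far edge; grows clockwise from above; over 0.5 = its plate is on. Exactly one knob is on. It works the plate at its own end of the hob; which end that is differs from run to run: see knob_1_axis
- knob_1_axis (a point): foot of knob 1 on the hob's top, on its turning axis, 165 mm farther from the robot side than its plate's centre. Its pilot lamp (orange if on, dark if off; 22 mm across) lies 48 mm to its left
- knob_2 (a joint): hob knob, black, 44 mm across, 25 mm high; a white stripe on its rib shows where it points. Value in rad: 0 = off, stripe at the red mark on the hob's far edge; grows clockwise from above; over 0.5 = its plate is on. Exactly one knob is on. The other knob, at the other end; see knob_2_axis
- knob_2_axis (a point): foot of knob 2 on the hob's top, on its turning axis, with its own pilot lamp 48 mm to its left
- knob_1_tip (a point): white end of the rib on top of knob 1, 18 mm from its axis
- knob_2_tip (a point): the same on knob 2
- carrier_left: wooden condiment carrier, tray 190 x 100 x 45 mm, walls 6 mm, two compartments centred 46 mm either side of its middle along x; end boards carry a fixed pale handle bar along x, 170 mm clear length, 16 wide, 18 tall, centre 146 mm above the underside. 0.28 kg, 0.6 to 0.9 kg with its jars. Origin: centre of the underside, z up. Starts on the left plate, turned up to 0.5 rad from the hob
- carrier_left_bar (a point): centre of the handle bar of the left carrier (146 mm above its underside); x along the bar. The jar tops end 91 mm above the carrier's underside
- carrier_right: wooden condiment carrier, tray 190 x 100 x 45 mm, walls 6 mm, two compartments centred 46 mm either side of its middle along x; end boards carry a fixed pale handle bar along x, 170 mm clear length, 16 wide, 18 tall, centre 146 mm above the underside. 0.28 kg, 0.6 to 0.9 kg with its jars. Origin: centre of the underside, z up. Starts on the right plate, turned up to 0.5 rad from the hob
- carrier_right_bar (a point): centre of the handle bar of the right carrier (146 mm above its underside); x along the bar. The jar tops end 91 mm above the carrier's underside
- jar_sauce: jar, 60 mm across, 85 mm tall, red with a white lid, about 0.3 kg, standing loose in one of the two compartments of the left carrier. Origin: centre of its underside
- jar_spice: jar, 60 mm across, 85 mm tall, amber glass with a black lid, about 0.16 kg, standing loose in one of the two compartments of the left carrier. Origin: centre of its underside
- jar_jam: jar, 60 mm across, 85 mm tall, orange with a yellow lid, about 0.3 kg, standing loose in one of the two compartments of the right carrier. Origin: centre of its underside
- jar_herb: jar, 60 mm across, 85 mm tall, green glass with a steel lid, about 0.16 kg, standing loose in one of the two compartments of the right carrier. Origin: centre of its underside
- mug: blue mug, 80 mm across, 90 mm tall, on the worktop left of the hob; bystander. Origin: centre of its underside
- butter_tub: yellow tub with white lid, 148 x 98 x 60 mm, on the worktop right of the hob; bystander. Origin: centre of its underside
- coffee_jar: brown jar with a red lid, 80 mm across, 120 mm tall, on the worktop left of the hob; bystander. Origin: centre of its underside
There are look-alikes about, which are no part of the job. Leave any green or purple look-alike of the carrier_left alone.

How it is judged (in metres and radians):
On the way:
1. the carrier from the plate that is on is held level and still, 60 to 160 mm above the plate, for two seconds (((((value of joint knob_1 above 0.5 rad and y of knob_1_axis in the frame of hob above 0 m) or (value of joint knob_2 above 0.5 rad and y of knob_2_axis in the frame of hob above 0 m)) and z of carrier_left in the frame of hob between 0.138 and 0.238 m and horizontal distance between carrier_left and plate_left below 0.08 m and angle between carrier_left's own z axis and vertical below 0.1 rad and linear speed of carrier_left below 0.03 m/s and angular speed of carrier_left below 0.2 rad/s and contact force between the fingers and carrier_left above 2 N and contact force between carrier_left and hob below 0.1 N and contact force between carrier_left and carrier_right below 0.1 N and contact force between carrier_left and mug below 0.1 N and contact force between carrier_left and butter_tub below 0.1 N and contact force between carrier_left and coffee_jar below 0.1 N and z of jar_sauce in the frame of carrier_left between -0.01 and 0.035 m and distance between each of jar_sauce, jar_spice and carrier_left below 0.075 m and angle between each of jar_sauce, jar_spice's own z axis and vertical below 0.25 rad and z of jar_spice in the frame of carrier_left between -0.01 and 0.035 m) or (((value of joint knob_1 above 0.5 rad and y of knob_1_axis in the frame of hob below 0 m) or (value of joint knob_2 above 0.5 rad and y of knob_2_axis in the frame of hob below 0 m)) and z of carrier_right in the frame of hob between 0.138 and 0.238 m and horizontal distance between carrier_right and plate_right below 0.08 m and angle between carrier_right's own z axis and vertical below 0.1 rad and linear speed of carrier_right below 0.03 m/s and angular speed of carrier_right below 0.2 rad/s and contact force between the fingers and carrier_right above 2 N and contact force between carrier_right and hob below 0.1 N and contact force between carrier_right and carrier_left below 0.1 N and contact force between carrier_right and mug below 0.1 N and contact force between carrier_right and butter_tub below 0.1 N and contact force between carrier_right and coffee_jar below 0.1 N and z of jar_jam in the frame of carrier_right between -0.01 and 0.035 m and distance between each of jar_jam, jar_herb and carrier_right below 0.075 m and angle between each of jar_jam, jar_herb's own z axis and vertical below 0.25 rad and z of jar_herb in the frame of carrier_right between -0.01 and 0.035 m))), for 2 s.
At the end, for the whole second after the job is handed in: Fingers hold the switched-on plate's carrier 60 to 160 mm above the plate, within 80 mm sideways, tilt under 0.1 rad, still (0.03 m/s, 0.2 rad/s), clear of hob, other carrier and bystanders, jars standing in it; the other carrier is level, within 20 mm of its start, jars in it ((((((value of joint knob_1 above 0.5 rad and y of knob_1_axis in the frame of hob above 0 m) or (value of joint knob_2 above 0.5 rad and y of knob_2_axis in the frame of hob above 0 m)) and z of carrier_left in the frame of hob between 0.138 and 0.238 m and horizontal distance between carrier_left and plate_left below 0.08 m and angle between carrier_left's own z axis and vertical below 0.1 rad and linear speed of carrier_left below 0.03 m/s and angular speed of carrier_left below 0.2 rad/s and contact force between the fingers and carrier_left above 2 N and contact force between carrier_left and hob below 0.1 N and contact force between carrier_left and carrier_right below 0.1 N and contact force between carrier_left and mug below 0.1 N and contact force between carrier_left and butter_tub below 0.1 N and contact force between carrier_left and coffee_jar below 0.1 N and z of jar_sauce in the frame of carrier_left between -0.01 and 0.035 m and distance between each of jar_sauce, jar_spice and carrier_left below 0.075 m and angle between each of jar_sauce, jar_spice's own z axis and vertical below 0.25 rad and z of jar_spice in the frame of carrier_left between -0.01 and 0.035 m) and distance of carrier_right from where it was at the start of the episode below 0.02 m and angle between carrier_right's own z axis and vertical below 0.1 rad and z of jar_jam in the frame of carrier_right between -0.01 and 0.035 m and distance between each of jar_jam, jar_herb and carrier_right below 0.075 m and angle between each of jar_jam, jar_herb's own z axis and vertical below 0.25 rad and z of jar_herb in the frame of carrier_right between -0.01 and 0.035 m) or ((((value of joint knob_1 above 0.5 rad and y of knob_1_axis in the frame of hob below 0 m) or (value of joint knob_2 above 0.5 rad and y of knob_2_axis in the frame of hob below 0 m)) and z of carrier_right in the frame of hob between 0.138 and 0.238 m and horizontal distance between carrier_right and plate_right below 0.08 m and angle between carrier_right's own z axis and vertical below 0.1 rad and linear speed of carrier_right below 0.03 m/s and angular speed of carrier_right below 0.2 rad/s and contact force between the fingers and carrier_right above 2 N and contact force between carrier_right and hob below 0.1 N and contact force between carrier_right and carrier_left below 0.1 N and contact force between carrier_right and mug below 0.1 N and contact force between carrier_right and butter_tub below 0.1 N and contact force between carrier_right and coffee_jar below 0.1 N and z of jar_jam in the frame of carrier_right between -0.01 and 0.035 m and distance between each of jar_jam, jar_herb and carrier_right below 0.075 m and angle between each of jar_jam, jar_herb's own z axis and vertical below 0.25 rad and z of jar_herb in the frame of carrier_right between -0.01 and 0.035 m) and distance of carrier_left from where it was at the start of the episode below 0.02 m and angle between carrier_left's own z axis and vertical below 0.1 rad and z of jar_sauce in the frame of carrier_left between -0.01 and 0.035 m and distance between each of jar_sauce, jar_spice and carrier_left below 0.075 m and angle between each of jar_sauce, jar_spice's own z axis and vertical below 0.25 rad and z of jar_spice in the frame of carrier_left between -0.01 and 0.035 m))); the arm keeps its last pose, push and grip.
It fails at once if the carrier on the plate that is off is moved more than 20 mm ((((value of joint knob_1 above 0.5 rad and y of knob_1_axis in the frame of hob above 0 m) or (value of joint knob_2 above 0.5 rad and y of knob_2_axis in the frame of hob above 0 m)) and distance of carrier_right from where it was at the start of the episode above 0.02 m) or (((value of joint knob_1 above 0.5 rad and y of knob_1_axis in the frame of hob below 0 m) or (value of joint knob_2 above 0.5 rad and y of knob_2_axis in the frame of hob below 0 m)) and distance of carrier_left from where it was at the start of the episode above 0.02 m)).
It fails at once if a carrier is tipped more than 15 degrees (angle between any of carrier_left, carrier_right's own z axis and vertical above 0.26 rad).
It fails at once if a knob is turned by more than about 20 degrees (distance of any of knob_1_tip, knob_2_tip from where it was at the start of the episode above 0.006 m).
It fails at once if the mug, tub or coffee jar is moved more than 30 mm (distance of any of mug, butter_tub, coffee_jar from where it was at the start of the episode above 0.03 m).
It also fails if it takes over 38 s, if anything falls off the work surface, if the arm or the gripper's body presses on something with over 40 N, if the wrist force passes 120 N, or if a joint passes its speed limit or range.

## Robot

A 6-joint arm with a two-finger parallel gripper is mounted at the origin on the work surface. World frame = base frame: x ahead of the robot, y to its left, z up, the work surface at z = 0. Lengths are in mm, angles in rad, forces in N, time in s.
With the tool pointing down it reaches from about 300 to 1000 mm from the base axis. Payload 5.1 kg.
Tool frame: the origin (TCP) lies at the very end of the fingers, on their centre line; the grasp point (between the pads) lies robot.grip_depth behind it (robot.grip_depth is the distance from the TCP to the grasp point, in mm); z points along the fingers, y is the line along which they close (so a half turn about z gives the same grasp; the last joint's range is limited). The gripper opens to 95 mm and grips with 3 to 60 N. Pads are 20 mm wide; open, the fingers measure 119 mm over their backs; the gripper's body (75 mm by 180 mm) begins 59 mm behind the grasp point.
Start: joints at [1.11, 0.124, 1.65, -0, 1.367, -0.083], TCP at [239.789, 604.14, 174.856] pointing down, gripper open.
Joint ranges: [-2.61, 2.61], [-1.02, 2.33], [0.03, 2.71], [-1.35, 4.49], [0.32, 2.68], [-2.91, 2.91]. Speed limits (rad/s): [2.57, 2.57, 3.14, 3.14, 3.14, 3.14].

## Interface

Orientations are given as a 3x3 rotation matrix whose columns are the frame's x, y, z axes.
In Python, from workcell import get_state, imaging, robot gives the robot as it stands.
- The arm moves only by the tool drive_tool, never from a script. Its argument "motion" is a list of rows, each a list of 7 numbers: the turn, a rotation vector about the tool's x, y, z in degrees, then the shift along the tool's x, y, z in mm, then the opening in per cent of the stroke, from 0 (shut) to 100 (fully open). In form: [[wx, wy, wz, x, y, z, gripper], ...]. A call has 1 to 12 rows; each row shifts and turns the commanded pose from where the row before left it, along the tool's axes as they then stand; what a row does not reach is not made up. A row lasts 1/12 s, in which the tool goes at most 41.7 mm and 7.16 degrees, less where a joint would pass 70% of its speed; a pose out of reach is approached as far as the arm can. A call is refused whole if a number of a shift passes 41.7 or a number of a turn 7.16, either way. A call with a gripper value outside its range is refused whole. The fingers move at their own pace and stop on an object; "grip_force" is the grip in N (left out, the last holds). Time passes only in rows, so rows that do not move let the fingers close. It gives the time, the measured TCP pose, the force and the opening at its end, in the units of the state.
- get_state(): the state, without advancing time (a new reading comes with each control period).
- imaging.snapshot(name): name is "scene" or "top"; returns a dict with "img" (384x512x3 uint8, blue, green, red), "mtx" (3x3 intrinsics, pixels), "T" (4x4, takes a point from camera to world coordinates). Camera axes: x right, y up, looking along -z (the intrinsics and any distortion apply to the point x, -y, -z); pixel columns grow to the right and rows downward; lengths in mm; the calibration is good to about 2 mm. A picture is of the moment at which its call begins. There is no depth.
- robot.close_job(): hands the job in, once; it reports no verdict.
The state is a dict: "time_s": time; "joint_positions": joint angles; "qd": joint speeds; "effort": joint torques, N m; "tool_pos": TCP position; "eef_rot": TCP orientation; "force": force on the tool from outside, world axes, zero at the start; "moment": the same for the moment, N m; "grip_width": opening from 0.0 (shut) to 1.0 (fully open).
Only numpy, scipy, OpenCV 4.12 (cv2) and the standard library are available. Lean on these libraries where they do the work, as an engineer would, in place of code of your own. Each camera call takes 0.05 s, during which the arm holds its last target. There are 200 camera calls.

## Working session

There is one attempt and no reset: what is moved stays moved. The work goes in short steps, Python scripts to look and compute and a tool call to move; the robot and the scene stay as the last step left them, time stands still between calls to the robot, and variables do not carry over. Pictures are saved under pics/ and viewed, on a budget of 10 in all, crops included, one or two more only if the job needs it, and the job is handed in when it is done.

Besides the shell and the picture viewer there is one more tool, called after "Request:" as name([rows], argument=value, ...), one row to a line, values as JSON. drive_tool: Moves the arm, as the interface text tells. Its arguments: {"type":"object","properties":{"motion":{"type":"array"},"grip_force":{"type":"number"}},"required":["motion"]}

```bash
mkdir -p pics; ls
python3 - <<'E'
from workcell import get_state, imaging, robot
import cv2,numpy as np
for n in("scene","top"):
    s=imaging.snapshot(n); cv2.imwrite(f"pics/{n}0.png",s["img"]); np.savez(f"{n}0.npz",**s); print(n,s["mtx"].round(1).tolist(),s["T"].round(3).tolist(),[k for k in s])
s=get_state(); print(s["time_s"],s["tool_pos"],s["eef_rot"],s["force"],robot.grip_depth)
E
```

```text
pics
scene [[384.7, 0.0, 252.1], [0.0, 384.7, 196.3], [0.0, 0.0, 1.0]] [[0.426, -0.644, 0.636, 1276.251], [0.905, 0.312, -0.29, -290.843], [-0.011, 0.699, 0.715, 1034.149], [0.0, 0.0, 0.0, 1.0]] ['img', 'mtx', 'T']
top [[385.7, 0.0, 255.3], [0.0, 385.7, 190.1], [0.0, 0.0, 1.0]] [[-0.078, 0.976, -0.203, 211.314], [-0.997, -0.077, 0.014, 86.449], [-0.002, 0.204, 0.979, 1658.29], [0.0, 0.0, 0.0, 1.0]] ['img', 'mtx', 'T']
0.1 [239.50502912 603.57907086 173.72828899] [[-9.29473281e-01  3.68888496e-01 -8.35470980e-04]
 [ 3.68889402e-01  9.29471852e-01 -1.63888945e-03]
 [ 1.71979293e-04 -1.83150034e-03 -9.99998308e-01]] [-0.47219261  0.55638578  0.87027372] 18.8
```

View pics/top0.png

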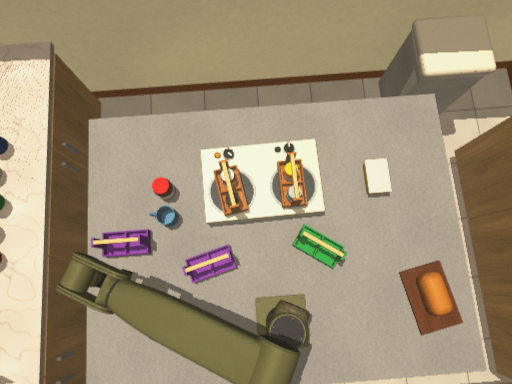

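View pics/scene0.png

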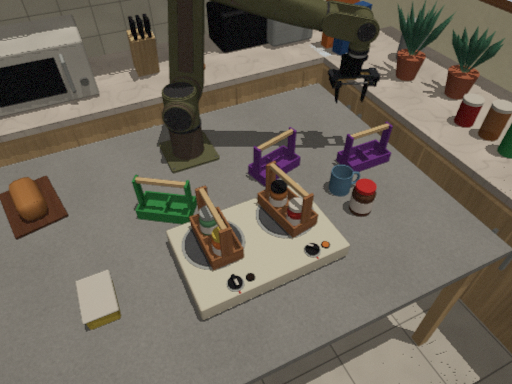

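Top view: the hob sits at about (263,180). The lamp at (217,155), left end, looks orange, and the one at (278,149) looks dark. I'll enlarge both views to read the bar ends.

Run:
```python
import cv2,numpy as np
a=cv2.imread("pics/top0.png")[130:230,190:330]; b=cv2.imread("pics/scene0.png")[150:300,160:360]
a=cv2.resize(a,None,fx=5,fy=5,interpolation=cv2.INTER_CUBIC); b=cv2.resize(b,None,fx=4,fy=4,interpolation=cv2.INTER_CUBIC)
cv2.imwrite("pics/topc.png",a); cv2.imwrite("pics/scenec.png",b)
```

```text
(no output)
```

View pics/topc.png

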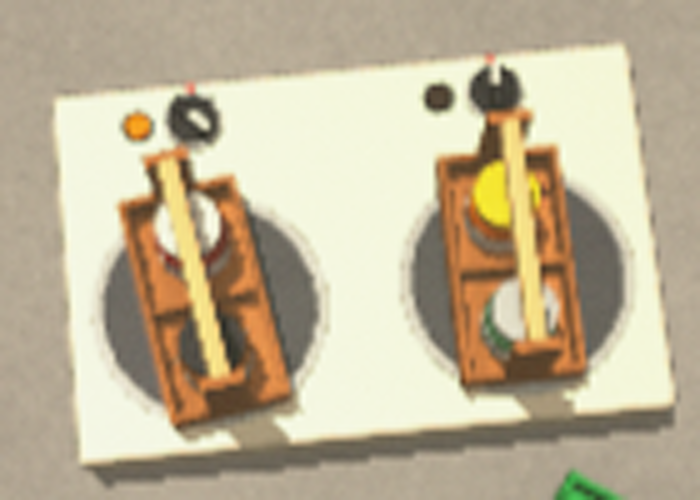

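View pics/scenec.png

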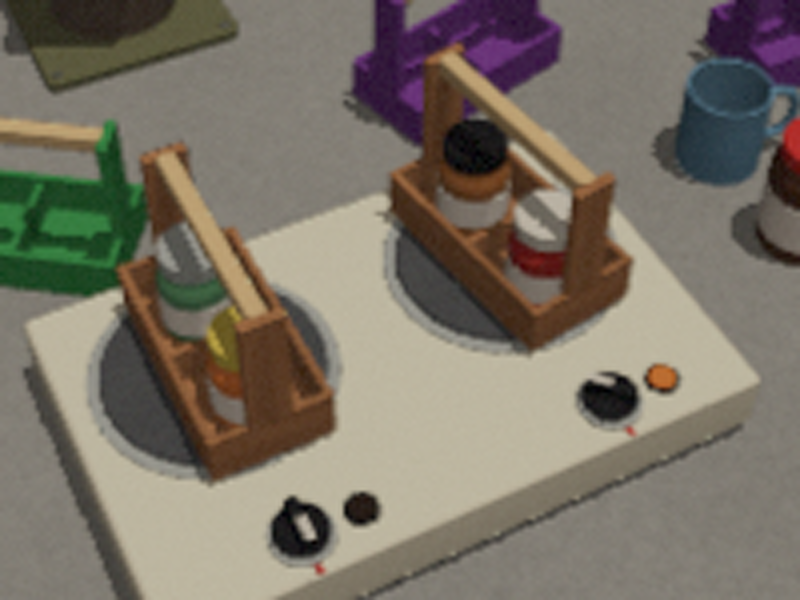

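Both views agree: the left lamp is orange and its knob stripe is off the red mark. The right lamp is dark and its stripe is at the mark, so the job is carrier_left. In the top crop its bar runs from (170,160) to (222,378). The heavier sauce jar (white lid) is at the far end.

```bash
cat > h.py <<'E'
import numpy as np
def px(n,u,v,z,f="0"):
    s=np.load(f"{n}{f}.npz"); d=np.linalg.solve(s["mtx"],[u,v,1]); d=s["T"][:3,:3]@(d*[1,-1,-1]); c=s["T"][:3,3]
    return (c+d*(z-c[2])/d[2]).round(1)
T=lambda x,y,z:px("top",190+x/5-.4,130+y/5-.4,z)
S=lambda x,y,z:px("scene",160+x/4-.375,150+y/4-.375,z)
E
python3 - <<'E'
from h import *
a,b=T(170,160,233),T(222,378,233); c,d=S(447,58,233),S(588,183,233)
for n,f,g in(("top",a,b),("scene",d,c)): print(n,f,g,(f+g)/2,np.linalg.norm(f-g),np.arctan2(*(f-g)[[1,0]]))
print("hob corners",T(55,97,70),T(627,45,70),T(675,408,70),T(80,463,70))
print("plate L",T(212,307,78),"knob foot",T(193,120,85),"lamp",T(138,126,70))
# other carrier bar
f,g=T(512,118,233),T(537,345,233);print("R",f,g)
E
```

```text
top [628.2 178.3 233. ] [456.1 149.9 233. ] [542.15 164.1  233.  ] 174.42754942955546 0.1635464167687919
scene [630.4 178.5 233. ] [462.4 149.6 233. ] [546.4  164.05 233.  ] 170.4676215590515 0.17035646136880475
hob corners [739.8 284.1  70. ] [ 747.8 -211.6   70. ] [ 429.3 -216.6   70. ] [422.2 279.1  70. ]
plate L [543.4 161.1  78. ] knob foot [705.2 166.2  85. ] lamp [708.2 214.4  70. ]
R [641.  -86.3 233. ] [462.5 -87.7 233. ]
```

Both cameras put the left bar's centre at about (544,164), top at z≈233, yaw 0.167 rad. The length is about 170 mm, as given. I'll grip 8 mm towards the heavier far jar, at (552,165). First I rise and turn -31.3° about tool z, then traverse.

Request:
drive_tool([
  [0,0,-6.26,0,0,-28,100],
  [0,0,-6.26,0,0,-28,100],
  [0,0,-6.26,0,0,-28,100],
  [0,0,-6.26,0,0,-28,100],
  [0,0,-6.26,0,0,-28,100],
  [0,0,0,-14.7,-30.2,0,100],
  [0,0,0,-14.7,-30.2,0,100],
  [0,0,0,-14.7,-30.2,0,100],
  [0,0,0,-14.7,-30.2,0,100],
  [0,0,0,-14.7,-30.2,0,100],
  [0,0,0,-14.7,-30.2,0,100],
  [0,0,0,-14.7,-30.2,0,100],
])

```text
time_s: 1.1
tool_pos: [377.1, 411.4, 314.3]
eef_rot: [[-0.986, -0.168, -0.001], [-0.168, 0.986, -0.001], [0.001, -0.0, -1.0]]
force: [-0.7, 0.6, 0.0]
grip_width: 0.999
```

Request:
drive_tool([
  [0,0,0,-14.7,-30.2,0,100],
  [0,0,0,-14.7,-30.2,0,100],
  [0,0,0,-14.7,-30.2,0,100],
  [0,0,0,-14.7,-30.2,0,100],
  [0,0,0,-14.7,-30.2,0,100],
  [0,0,0,-14.7,-30.2,0,100],
  [0,0,0,-14.7,-30.2,0,100],
  [0,0,0,-14.7,-30.2,0,100],
  [0,0,0,-14.7,-30.2,0,100],
  [0,0,0,0,0,0,100],
  [0,0,0,0,0,0,100],
  [0,0,0,0,0,0,100],
])

```text
time_s: 2.1
tool_pos: [552.3, 167.4, 314.3]
eef_rot: [[-0.986, -0.167, -0.001], [-0.167, 0.986, 0.0], [0.001, 0.0, -1.0]]
force: [0.7, 0.5, -0.1]
grip_width: 1.001
```

Run:
```python
from workcell import get_state, imaging
import cv2,numpy as np
s=get_state(); p=s["tool_pos"];R=s["eef_rot"]
print(s["time_s"],p.round(1),R.round(3).tolist(),s["force"].round(1),s["joint_positions"])
print("shift tool", (R.T@(np.array([552,165.4,205])-p)).round(1), "yaw err deg", np.degrees(np.arctan2(-.166,-.986)-np.arctan2(R[1,0],R[0,0])))
im=[imaging.snapshot(n) for n in("scene","top")]
for n,i in zip(("scene","top"),im): np.savez(f"{n}1.npz",**i)
b=cv2.resize(im[0]["img"][100:300,160:360],None,fx=2,fy=2,interpolation=cv2.INTER_CUBIC)
a=cv2.resize(im[1]["img"][130:230,190:290],None,fx=4,fy=4,interpolation=cv2.INTER_CUBIC)
cv2.imwrite("pics/both1.png",np.hstack([b,a]))
```

```text
2.1 [552.3 167.4 314.3] [[-0.986, -0.167, -0.001], [-0.167, 0.986, 0.0], [0.001, 0.0, -1.0]] [ 0.7  0.5 -0.1] [ 2.00992790e-01 -8.62260152e-02  1.63292535e+00  4.93044608e-04
  1.59594713e+00 -1.53795271e+00]
shift tool [  0.5  -2.  109.3] yaw err deg -0.07841977670814784
```

View pics/both1.png

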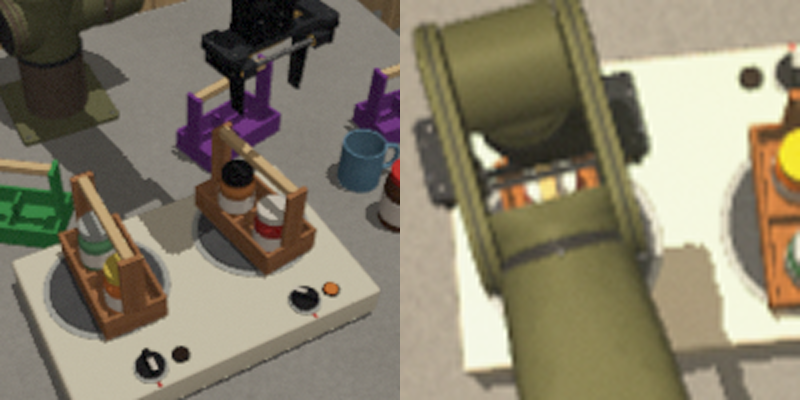

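The scene view shows the open fingers (tips at about (237,108) and (292,85) in the crop) straddling the bar's line, above it. The clearance of about 40 mm either side is well over the error. Descending to TCP z≈205 and closing.

Request:
drive_tool([
  [0,0,0,0,-2,25,100],
  [0,0,0,0,0,25,100],
  [0,0,0,0,0,25,100],
  [0,0,0,0,0,20,100],
  [0,0,0,0,0,14,100],
  [0,0,0,0,0,0,100],
  [0,0,0,0,0,0,100],
  [0,0,0,0,0,0,60],
  [0,0,0,0,0,0,40],
], grip_force=50)

```text
time_s: 2.95
tool_pos: [554.1, 165.7, 208.1]
eef_rot: [[-0.986, -0.168, 0.003], [-0.168, 0.986, 0.001], [-0.003, 0.0, -1.0]]
force: [0.4, 0.3, -0.1]
grip_width: 0.909
```

Request:
drive_tool([
  [0,0,0,0,0,0,30],
  [0,0,0,0,0,0,24],
  [0,0,0,0,0,0,20],
  [0,0,0,0,0,0,16],
  [0,0,0,0,0,0,10],
  [0,0,0,0,0,0,0],
  [0,0,0,0,0,0,0],
  [0,0,0,0,0,0,0],
  [0,0,0,0,0,0,0],
  [0,0,0,0,0,0,0],
], grip_force=50)

```text
time_s: 3.78
tool_pos: [553.0, 165.3, 205.8]
eef_rot: [[-0.986, -0.168, -0.0], [-0.168, 0.986, 0.0], [0.0, 0.0, -1.0]]
force: [-0.3, -0.2, -0.4]
grip_width: 0.217
```

Request:
drive_tool([
  [0,0,0,0,0,0,0],
  [0,0,0,0,0,0,0],
  [0,0,0,0,0,0,0],
  [0,0,0,0,0,0,0],
  [0,0,0,0,0,0,0],
  [0,0,0,0,0,0,0],
  [0,0,0,0,0,0,0],
  [0,0,0,0,0,0,0],
], grip_force=50)

```text
time_s: 4.45
tool_pos: [553.0, 165.3, 205.9]
eef_rot: [[-0.986, -0.168, -0.0], [-0.168, 0.986, -0.0], [0.0, -0.0, -1.0]]
force: [-0.7, -0.5, 0.3]
grip_width: 0.007
```

Request:
drive_tool([
  [0,0,0,0,0,-2,0],
  [0,0,0,0,0,-3,0],
  [0,0,0,0,0,-3,0],
  [0,0,0,0,0,-3,0],
  [0,0,0,0,0,-3,0],
  [0,0,0,0,0,-3,0],
  [0,0,0,0,0,-2,0],
  [0,0,0,0,0,-1,0],
  [0,0,0,0,0,0,0],
  [0,0,0,0,0,0,0],
  [0,0,0,0,0,0,0],
  [0,0,0,0,0,0,0],
])

```text
time_s: 5.45
tool_pos: [552.9, 165.2, 225.6]
eef_rot: [[-0.986, -0.168, -0.001], [-0.168, 0.986, -0.0], [0.001, -0.0, -1.0]]
force: [-0.1, -0.3, 0.7]
grip_width: 0.001
```

Run:
```python
from workcell import get_state, imaging
import cv2,numpy as np
s=get_state(); print(s["force"].round(2),s["moment"].round(2),s["grip_width"],s["tool_pos"].round(1))
i=imaging.snapshot("scene"); np.savez("scene2.npz",**i)
cv2.imwrite("pics/s2.png",cv2.resize(i["img"][150:300,160:360],None,fx=4,fy=4,interpolation=cv2.INTER_CUBIC))
```

```text
[-0.06 -0.28  0.65] [0.02 0.   0.03] 0.0014191305293734806 [552.9 165.2 225.6]
```

View pics/s2.png

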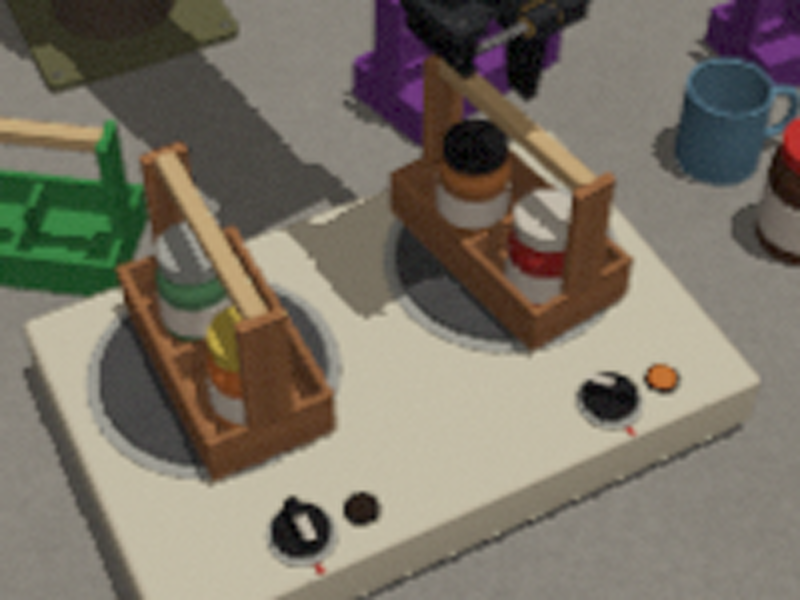

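The grip closed on nothing. The carrier is unmoved and the closed tips show at about (525,92) in the crop, above the bar. I'll compare that with where the reported TCP should appear.

```bash
cat >> h.py <<'E'
def proj(n,P,f="0"):
    s=np.load(f"{n}{f}.npz"); q=s["T"][:3,:3].T@(np.array(P)-s["T"][:3,3])*[1,-1,-1]; q=s["mtx"]@q; return q[:2]/q[2]
E
python3 - <<'E'
from h import *
sc=lambda P:((proj("scene",P)-[159.625,149.625])*4).round(0)
print("TCP",sc([552.9,165.2,225.6])); 
for z in(225.6,240,255,270,290,310):print(z,S(525,92,z), sc([552.9,165.2,z]))
# TCP open at earlier view: tips midpoint
print("open view proj", proj("scene",[552.3,167.4,314.3]).round(1),"seen ~",(160+265/2,100+97/2))
# triangulate bar ends from top & scene
def ray(n,u,v):
    a=px(n,u,v,0);b=px(n,u,v,500);return a,(b-a)/np.linalg.norm(b-a)
def tri(t,s):
    A=np.zeros((3,3));B=np.zeros(3)
    for p,d in(ray("top",190+t[0]/5-.4,130+t[1]/5-.4),ray("scene",160+s[0]/4-.375,150+s[1]/4-.375)):
        M=np.eye(3)-np.outer(d,d);A+=M;B+=M@p
    return np.linalg.solve(A,B).round(1)
print(tri((170,160),(588,183)),tri((222,378),(447,58)))
print("lamp",tri((138,126),(662,378)),"red mark",tri((191,90),(631,432)))
E
```

```text
TCP [519. 130.]
225.6 [517.4 189.9 225.6] [519. 130.]
240 [530.9 181.3 240. ] [521. 116.]
255 [545.  172.4 255. ] [522. 101.]
270 [559.1 163.5 270. ] [523.  86.]
290 [577.8 151.6 290. ] [525.  66.]
310 [596.6 139.7 310. ] [526.  45.]
open view proj [291.9 159.4] seen ~ (292.5, 148.5)
[629.  178.9 231.3] [457.3 151.1 228.3]
lamp [708.1 214.9  71.4] red mark [738.4 168.   66.9]
```

The tips appear about 38 mm higher than reported, and the earlier open view shows the same gap. It could instead be a sideways offset, so I'll check with a close-up from both cameras.

Run:
```python
from workcell import imaging
from h import *
import cv2
t=imaging.snapshot("top"); np.savez("top2.npz",**t)
s=np.load("scene2.npz")["img"]
a=s[120:200,250:330]; b=t["img"][130:210,190:270]
A=[cv2.resize(i,None,fx=5,fy=5,interpolation=cv2.INTER_CUBIC) for i in(a,b)]
for k,z in enumerate(range(225,300,15)):
    for im,n,o in((A[0],"scene",(250,120)),(A[1],"top",(190,130))):
        q=((proj(n,[552.9,165.2,z])-o)*5+2).astype(int); cv2.circle(im,tuple(map(int,q)),3,(0,0,255) if k==0 else (255,255,0),-1)
cv2.imwrite("pics/c2.png",np.hstack(A))
```

```text
(no output)
```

View pics/c2.png

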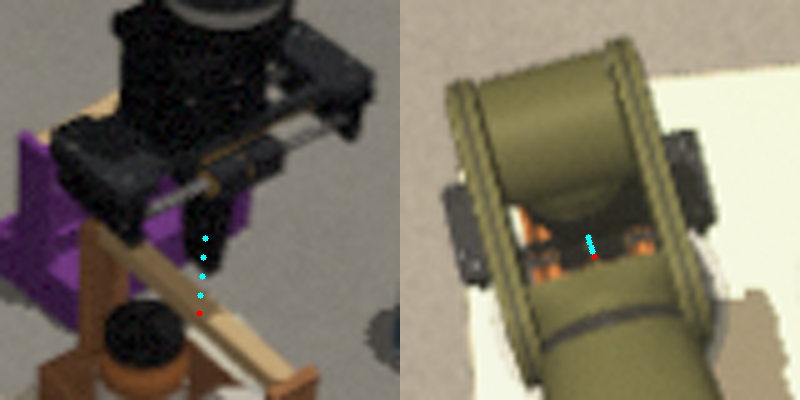

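The top view shows no sideways error, and in the scene view the tip lies on the TCP's vertical line at z≈260 (reported 225.6). So the real fingertips sit about 35 mm above the reported TCP, and the closing at reported 206 was just over the bar. I'll reopen and go down to reported ≈170, in two stages.

Request:
drive_tool([
  [0,0,0,0,0,0,100],
  [0,0,0,0,0,0,100],
  [0,0,0,0,0,0,100],
  [0,0,0,0,0,0,100],
  [0,0,0,0,0,0,100],
  [0,0,0,0,0,0,100],
  [0,0,0,0,0,0,100],
  [0,0,0,0,0,0,100],
  [0,0,0,0,0,0,100],
  [0,0,0,0,0,0,100],
  [0,0,0,0,0,0,100],
  [0,0,0,0,0,0,100],
])

```text
time_s: 6.55
tool_pos: [553.0, 165.3, 225.9]
eef_rot: [[-0.986, -0.168, -0.0], [-0.168, 0.986, -0.0], [0.0, -0.0, -1.0]]
force: [-0.7, -0.0, -0.8]
grip_width: 0.787
```

Request:
drive_tool([
  [0,0,0,0,0,0,100],
  [0,0,0,0,0,0,100],
  [0,0,0,0,0,10,100],
  [0,0,0,0,0,10,100],
  [0,0,0,0,0,10,100],
  [0,0,0,0,0,5,100],
  [0,0,0,0,0,0,100],
  [0,0,0,0,0,0,100],
])

```text
time_s: 7.22
tool_pos: [552.5, 165.2, 189.9]
eef_rot: [[-0.986, -0.168, -0.002], [-0.168, 0.986, -0.0], [0.002, -0.0, -1.0]]
force: [-0.2, 0.4, -0.7]
grip_width: 1.003
```

Request:
drive_tool([
  [0,0,0,0,0,7,100],
  [0,0,0,0,0,7,100],
  [0,0,0,0,0,6,100],
  [0,0,0,0,0,0,80],
  [0,0,0,0,0,0,60],
  [0,0,0,0,0,0,50],
  [0,0,0,0,0,0,40],
  [0,0,0,0,0,0,30],
  [0,0,0,0,0,0,20],
  [0,0,0,0,0,0,10],
  [0,0,0,0,0,0,0],
  [0,0,0,0,0,0,0],
], grip_force=50)

```text
time_s: 8.22
tool_pos: [553.1, 165.3, 170.9]
eef_rot: [[-0.986, -0.168, 0.0], [-0.168, 0.986, 0.0], [-0.0, -0.0, -1.0]]
force: [0.2, -0.4, 0.5]
grip_width: 0.421
```

Request:
drive_tool([
  [0,0,0,0,0,0,0],
  [0,0,0,0,0,0,0],
  [0,0,0,0,0,0,0],
  [0,0,0,0,0,0,0],
  [0,0,0,0,0,0,0],
  [0,0,0,0,0,0,0],
  [0,0,0,0,0,0,0],
  [0,0,0,0,0,0,0],
  [0,0,0,0,0,0,0],
  [0,0,0,0,0,0,0],
], grip_force=50)

```text
time_s: 9.05
tool_pos: [552.9, 165.4, 170.8]
eef_rot: [[-0.986, -0.168, -0.0], [-0.168, 0.986, 0.0], [0.0, 0.0, -1.0]]
force: [-0.8, 1.3, -0.3]
grip_width: 0.167
```

Opening 0.167 × 95 = 15.9 mm, which matches the 16 mm bar. A short trial lift comes next.

Request:
drive_tool([
  [0,0,0,0,0,0,0],
  [0,0,0,0,0,0,0],
  [0,0,0,0,0,-2,0],
  [0,0,0,0,0,-3,0],
  [0,0,0,0,0,-4,0],
  [0,0,0,0,0,-4,0],
  [0,0,0,0,0,-4,0],
  [0,0,0,0,0,-2,0],
  [0,0,0,0,0,-1,0],
  [0,0,0,0,0,0,0],
  [0,0,0,0,0,0,0],
  [0,0,0,0,0,0,0],
], grip_force=55)

```text
time_s: 10.05
tool_pos: [552.9, 165.2, 190.6]
eef_rot: [[-0.986, -0.168, -0.0], [-0.168, 0.986, -0.0], [0.0, -0.0, -1.0]]
force: [0.4, -0.1, -6.5]
grip_width: 0.163
```

Run:
```python
from workcell import get_state, imaging
import cv2,numpy as np
s=get_state(); print(s["force"].round(2),s["moment"].round(2),s["grip_width"],s["tool_pos"].round(1))
i=imaging.snapshot("scene"); np.savez("scene3.npz",**i)
cv2.imwrite("pics/s3.png",cv2.resize(i["img"][150:300,160:360],None,fx=4,fy=4,interpolation=cv2.INTER_CUBIC))
```

```text
[ 0.38 -0.12 -6.5 ] [ 0.04  0.08 -0.06] 0.1634463121212481 [552.9 165.2 190.6]
```

View pics/s3.png

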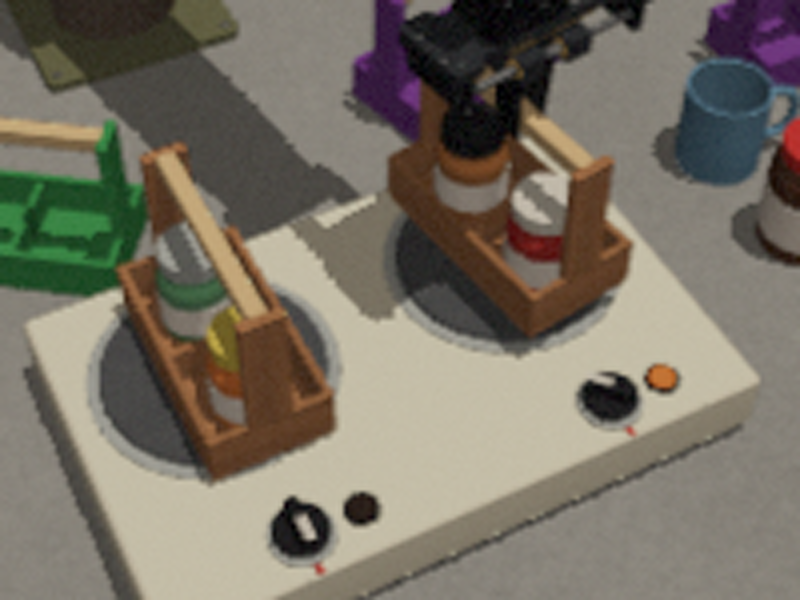

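The carrier is up about 20 mm with both jars standing. The wrist load of 6.5 N (0.66 kg) fits the full weight, and it looks near level. Lifting the remaining 80 mm gently.

Request:
drive_tool([
  [0,0,0,0,0,-2,0],
  [0,0,0,0,0,-4,0],
  [0,0,0,0,0,-6,0],
  [0,0,0,0,0,-8,0],
  [0,0,0,0,0,-10,0],
  [0,0,0,0,0,-10,0],
  [0,0,0,0,0,-10,0],
  [0,0,0,0,0,-10,0],
  [0,0,0,0,0,-8,0],
  [0,0,0,0,0,-6,0],
  [0,0,0,0,0,-4,0],
  [0,0,0,0,0,-2,0],
])

```text
time_s: 11.1
tool_pos: [553.2, 165.3, 271.7]
eef_rot: [[-0.986, -0.168, 0.001], [-0.168, 0.986, 0.0], [-0.001, 0.0, -1.0]]
force: [-0.1, -0.5, -6.8]
grip_width: 0.164
```

Request:
drive_tool([
  [0,0,0,0,0,0,0],
  [0,0,0,0,0,0,0],
  [0,0,0,0,0,0,0],
  [0,0,0,0,0,0,0],
  [0,0,0,0,0,0,0],
  [0,0,0,0,0,0,0],
  [0,0,0,0,0,0,0],
  [0,0,0,0,0,0,0],
  [0,0,0,0,0,0,0],
  [0,0,0,0,0,0,0],
  [0,0,0,0,0,0,0],
  [0,0,0,0,0,0,0],
])

```text
time_s: 12.1
tool_pos: [553.1, 165.3, 270.9]
eef_rot: [[-0.986, -0.168, 0.0], [-0.168, 0.986, 0.0], [-0.0, -0.0, -1.0]]
force: [-0.6, 0.4, -6.2]
grip_width: 0.164
```

Run:
```python
from workcell import get_state, imaging
import cv2,numpy as np
s=get_state(); print(s["time_s"],s["force"].round(2),s["moment"].round(2),s["grip_width"],s["tool_pos"].round(1))
i=imaging.snapshot("scene"); np.savez("scene4.npz",**i)
cv2.imwrite("pics/s4.png",cv2.resize(i["img"][120:270,190:390],None,fx=4,fy=4,interpolation=cv2.INTER_CUBIC))
```

```text
12.1 [-0.59  0.43 -6.22] [ 0.06  0.02 -0.02] 0.16446757193149425 [553.1 165.3 270.9]
```

View pics/s4.png

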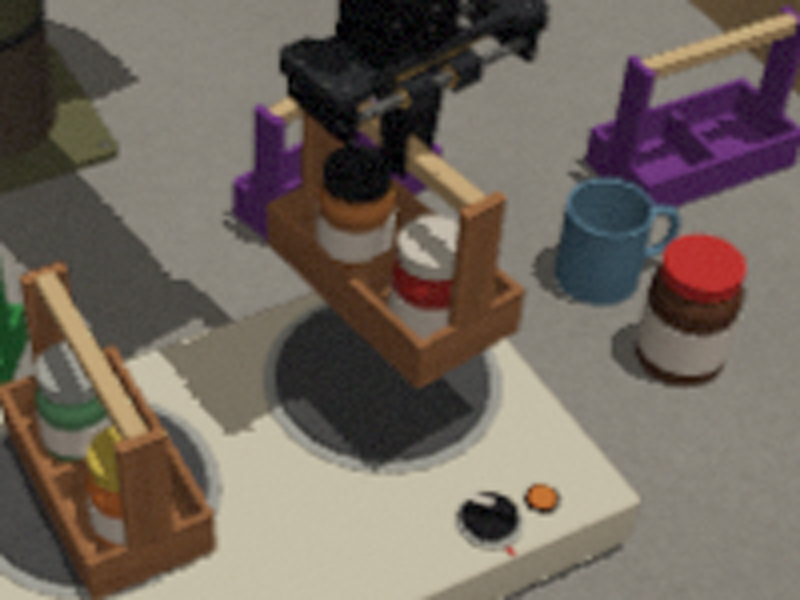

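Run:
```python
from h import *
c,s=np.cos(.168),np.sin(.168)
seen={(95,-50,0):(420,385),(95,-50,45):(420,350),(-95,-50,45):(270,208),(-95,-50,0):(272,237),(95,50,45):(523,288)}
f=lambda p,L:(proj("scene",[p[0]+c*L[0]*np.cos(p[3])+c*L[2]*np.sin(p[3])-s*L[1],p[1]+s*L[0]*np.cos(p[3])+s*L[2]*np.sin(p[3])+c*L[1],p[2]+L[2]*np.cos(p[3])-L[0]*np.sin(p[3])],"4")-[189.625,119.625])*4
from scipy.optimize import least_squares
r=least_squares(lambda p:np.concatenate([f(p,L)-v for L,v in seen.items()]),[544,164,178,0],x_scale=[1,1,1,.01])
print("x y z pitch(+ = far end down)",r.x.round(3),"resid",r.fun.round(0))
```

```text
x y z pitch(+ = far end down) [5.26235e+02 1.76165e+02 1.58717e+02 1.90000e-02] resid [-3.  1.  1. -4.  2. -6. -1.  5.  1.  3.]
```

Request:
drive_tool([
  [0,0,0,0,0,0,0],
  [0,0,0,0,0,0,0],
  [0,0,0,0,0,0,0],
  [0,0,0,0,0,0,0],
  [0,0,0,0,0,0,0],
  [0,0,0,0,0,0,0],
  [0,0,0,0,0,0,0],
  [0,0,0,0,0,0,0],
  [0,0,0,0,0,0,0],
  [0,0,0,0,0,0,0],
  [0,0,0,0,0,0,0],
  [0,0,0,0,0,0,0],
])

```text
time_s: 13.15
tool_pos: [553.0, 165.3, 270.9]
eef_rot: [[-0.986, -0.168, 0.0], [-0.168, 0.986, 0.0], [-0.0, 0.0, -1.0]]
force: [1.2, -0.3, -6.6]
grip_width: 0.164
```

The fit gives a pitch of about 0.02 rad, well under 0.1. Its height trades off along the line of sight, while the commanded lift gives about 100 mm. Now holding more than three seconds and checking for slip by image difference.

Request:
drive_tool([
  [0,0,0,0,0,0,0],
  [0,0,0,0,0,0,0],
  [0,0,0,0,0,0,0],
  [0,0,0,0,0,0,0],
  [0,0,0,0,0,0,0],
  [0,0,0,0,0,0,0],
  [0,0,0,0,0,0,0],
  [0,0,0,0,0,0,0],
  [0,0,0,0,0,0,0],
  [0,0,0,0,0,0,0],
  [0,0,0,0,0,0,0],
  [0,0,0,0,0,0,0],
])

```text
time_s: 14.15
tool_pos: [553.0, 165.3, 270.9]
eef_rot: [[-0.986, -0.168, 0.0], [-0.168, 0.986, -0.0], [-0.0, -0.0, -1.0]]
force: [-0.1, 0.0, -6.2]
grip_width: 0.163
```

Request:
drive_tool([
  [0,0,0,0,0,0,0],
  [0,0,0,0,0,0,0],
  [0,0,0,0,0,0,0],
  [0,0,0,0,0,0,0],
  [0,0,0,0,0,0,0],
  [0,0,0,0,0,0,0],
  [0,0,0,0,0,0,0],
  [0,0,0,0,0,0,0],
  [0,0,0,0,0,0,0],
  [0,0,0,0,0,0,0],
  [0,0,0,0,0,0,0],
  [0,0,0,0,0,0,0],
])

```text
time_s: 15.15
tool_pos: [553.0, 165.3, 270.9]
eef_rot: [[-0.986, -0.168, 0.0], [-0.168, 0.986, -0.0], [0.0, -0.0, -1.0]]
force: [0.2, -1.2, -6.5]
grip_width: 0.164
```

Run:
```python
from workcell import get_state, imaging
import cv2,numpy as np
a=np.load("scene4.npz")["img"]; o=np.load("scene0.npz")["img"]; i=imaging.snapshot("scene")["img"]
f=lambda p,q,r:cv2.phaseCorrelate(*[cv2.cvtColor(m[r],cv2.COLOR_BGR2GRAY).astype(float) for m in(p,q)])
print("held shift px",f(a,i,np.s_[150:218,255:322]),"max diff",cv2.absdiff(a,i).max())
print("right carrier since start",f(o,i,np.s_[185:270,185:245]))
s=get_state(); print(s["time_s"],s["force"].round(2),s["grip_width"],s["tool_pos"].round(1))
```

```text
held shift px ((0.004222987956417512, 0.0018986996496934694), 1.0099811682751223) max diff 35
right carrier since start ((-0.06562013049895654, -0.1800743538747085), 0.7974804813689549)
15.2 [-0.02 -0.58 -6.44] 0.16821265765052976 [553.  165.3 270.9]
```

The picture hasn't shifted in 3 s, the load is steady and the right carrier hasn't moved. Handing in.

```bash
python3 -c "from workcell import robot; print(robot.close_job())"
```

```text
the job is handed in; nothing more can be done
None
```

The left plate was the one left on: its lamp glowed orange and its knob stripe was off the red mark. I lifted the left carrier by its bar about 100 mm straight up, held it still for about 4 s, and handed the job in at 15.2 s with the gripper still holding it.

**Last checks:**
- **Grip:** the gripper opening was 16 mm, which matches the bar. The load was a steady 6.4 N, or about 0.65 kg.
- **Level and still:** the tilt along the bar was about 0.02 rad, the only direction I fitted. The camera image shifted less than 0.01 px over 3 s, and both jars were standing.
- **Right carrier:** it shifted less than 0.2 px since the start, so it was not moved.
- **Knobs and worktop things:** I saw no change in the pictures but did not measure them.

**What failed or disagreed:**
- **First grasp missed:** the fingers closed just above the bar and touched nothing. The pictures showed the real fingertips about 35 mm above the reported tool position. I allowed for that, and the second grasp held.
- **Height estimate:** fitting the carrier's corners in one picture put its underside at 159 mm, against 178 mm from the commanded lift. A single view measures height poorly, so I relied on the lift. Both values are inside the allowed 138–238 mm.

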